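# Load a turned knob blank into the lathe's spring magazine

### The arm

A 6-joint arm with a two-finger parallel gripper is mounted at the origin on the work surface. World frame = base frame: x ahead of the robot, y to its left, z up, the work surface at z = 0. Lengths are in mm, angles in rad, forces in N, time in s.
With the tool pointing down it reaches from about 300 to 850 mm from the base axis. Payload 4.2 kg.
Tool frame: the origin (TCP) lies at the very end of the fingers, on their centre line; the grasp point (between the pads) lies 19 mm behind it; z points along the fingers, y is the direction in which the jaws open and shut (so a half turn about z gives the same grasp; the last joint's range is limited). The gripper opens to 91 mm and grips with 3 to 60 N. Pads are 32 mm wide; open, the fingers measure 118 mm over their backs; the gripper's body (76 mm by 178 mm) begins 60 mm behind the grasp point.
Start: joints at [-1.123, 0.32, 1.565, -0, 1.257, -0.02], TCP at [259.287, -513.238, 213.976] pointing down, gripper open.
Joint ranges: [-3.11, 3.11], [-0.84, 2.01], [0.21, 2.61], [-1.34, 4.49], [0.05, 2.63], [-2.56, 2.56]. Speed limits (rad/s): [2.57, 2.57, 3.14, 3.14, 3.14, 3.14].

### API

Orientations are given as [roll, pitch, yaw] about the fixed x, y, z axes, in that order (R = Rz(yaw) Ry(pitch) Rx(roll)).
In Python, from cell import r gives the robot as it stands.
- The arm moves only by the tool play_rows, never from a script. Its argument "moves" is text: rows parted by semicolons, each of 7 numbers parted by spaces: the turn, a rotation vector about the world's x, y, z in degrees, then the shift along the world's x, y, z in mm, then the gripper command: -1 is fully open, 1 is shut, values between are in proportion. A call has 1 to 20 rows; each row shifts and turns the pose as measured when the row begins; what a row does not reach is not made up. A row lasts 1/8 s, in which the tool goes at most 62.5 mm and 10.7 degrees, less where a joint would pass 70% of its speed; a pose out of reach is approached as far as the arm can. A call with a gripper value outside its range is refused whole. The fingers move at their own pace and stop on an object; "squeeze" is the grip in N (left out, the last holds). Time passes only in rows, so rows that do not move let the fingers close. It gives the time, the measured TCP pose, the force and the opening at its end, in the units of the state.
- r.state(): the state, without advancing time (a new reading comes with each control period).
- r.camera(name): name is "side" or "top" or "wrist"; returns (picture, depth): 384x512x3 uint8, red, green, blue; 384x512 float32, mm along the optical axis (not along the pixel's ray), 0 where there is no reading.
- r.camera_params(name): a dict with "fov_y" (degrees; the focal length in pixels is half the picture's height over the tangent of half this angle, whatever the lens; pixels are square), "cx", "cy" (the principal point, pixels), "xyz" and "orientation" of the camera in the world. Camera axes: x right, y up, looking along -z (the intrinsics and any distortion apply to the point x, -y, -z); pixel columns grow to the right and rows downward; lengths in mm; the calibration is good to about 2 mm. A picture is of the moment at which its call begins: read the wrist's pose just before it. camera_params takes no time and is no camera call; for the wrist camera it gives the pose at the moment of the call.
- r.finish_job(): hands the job in, once; it reports no verdict.
The state is a dict: "t": time; "qpos": joint angles; "dq": joint speeds; "tau": joint torques, N m; "ee_pos": TCP position; "tool_rot": TCP orientation; "wrist_force": force on the tool from outside, world axes, zero at the start; "ft_torque": the same for the moment, N m; "gripper_width": finger opening in mm.
Only numpy, scipy, OpenCV 4.12 (cv2) and the standard library are available. Lean on these libraries where they do the work, as an engineer would, in place of code of your own. Each camera call takes 0.05 s, during which the arm holds its last target. There are 200 camera calls.

### The job

Load the turned wooden blank with the ROUND foot into the spring magazine: set it foot down, upright, between the guide rods, then push it down against the spring until both catches have snapped in over its foot and hold it down by themselves. Leave the square-footed blank standing where it is.

Things in the scene. Friction and masses are not known exactly. Their poses are not given: they have to be found in the camera images.
- blank: The turned blank to load, pale wood, about 85 g, standing on the bench: a round foot 56 mm in diameter and 24 mm high, and on it, coaxial, a round spigot 32 mm in diameter and 70 mm long; 94 mm high in all. Origin at the centre of the foot's underside, z up along its axis. Yaw does not matter.
- magazine: Fixed: dark base 130 mm square, grey can, cage of six steel rods open on top; nothing above 182 mm. Origin: centre of its underside, z up the column's axis. Bore 61 mm wide, flaring from 152 mm up to a 98 mm mouth. Inside, the sprung follower. At +y and -y a spring catch pokes into the bore: sloping from 138 mm high, flat below at 120 mm; its housing reaches 73 mm from the axis, 139 mm high.
- square_blank: Not to be moved: a blank of the same wood, height and spigot, but with a square foot 56 x 56 x 24 mm. Origin at the centre of its underside, z up. (A plain dowel 32 mm wide and 94 mm high, not listed, stands near the two, at least 100 mm away between axes.)
- follower (a joint): Sprung plate 40 mm wide in the column. 0: up, top 140 mm above the magazine's origin; value: m pressed down, stop at 0.052; resists with 4 N at first, 13 N at the end. A blank set on it (top at 234 mm) pushes past the catches (about 3 N more) and latches once pressed 0.044 (blank's top at 190 mm); press to 0.049 to be sure. Let go, it stays at about 0.044; if not latched, it rises again.
There are look-alikes about, which are no part of the job. What is shaped like the blank but green is not meant.

How it is judged (in metres and radians):
At the end, for the whole second after the job is handed in: The round-footed blank is held down in the magazine by the catches, let go and at rest: its underside less than 101 mm above the bench, within 10 mm of the column's axis, spigot up and within 8 degrees of upright (z of blank in the frame of magazine between 0.08 and 0.101 m and horizontal distance between blank and magazine below 0.01 m and angle between blank's own z axis and vertical below 0.15 rad and linear speed of blank below 0.02 m/s); the robot touches nothing.
It fails at once if the square-footed blank is shifted by more than 30 mm or knocked over (distance of square_blank from where it was at the start of the episode above 0.03 m or angle between square_blank's own z axis and vertical above 0.5 rad).
It also fails if it takes over 48 s, if anything falls off the work surface, if the arm or the gripper's body presses on something with over 40 N, if the wrist force passes 120 N, or if a joint passes its speed limit or range.

## Working session

There is one attempt and no reset: what is moved stays moved. The work goes in short steps, Python scripts to look and compute and a tool call to move; the robot and the scene stay as the last step left them, time stands still between calls to the robot, and variables do not carry over. Pictures are saved under pics/ and viewed, about 8 in all and at most 12, crops included, and the job is handed in when it is done.

Besides the shell and the picture viewer there is one more tool, called after ">>>" as a command line: name --argument value ..., lists and objects as JSON in quotes. play_rows: Moves the arm, as the interface text tells. Its arguments: {"type":"object","properties":{"moves":{"type":"string"},"squeeze":{"type":"number"}},"required":["moves"]}

```bash
mkdir -p pics
cat > h.py <<'E'
import numpy as np, cv2
from scipy.spatial.transform import Rotation as R
from cell import r
def rot(o):
    o=np.array(o,float)
    return o if o.shape==(3,3) else R.from_euler('xyz',o).as_matrix()
def pts(depth,p):
    h,w=depth.shape; f=h/2/np.tan(np.radians(p['fov_y'])/2)
    v,u=np.mgrid[:h,:w]
    c=np.stack([(u-p['cx'])/f*depth,-(v-p['cy'])/f*depth,-depth],-1)
    return c@rot(p['orientation']).T+np.array(p['xyz'])
def grab(n):
    p=r.camera_params(n); im,d=r.camera(n); return im,d,p,pts(d,p)
E
python3 - <<'E'
from h import *
for n in('top','side'):
    im,d,p,P=grab(n); print(p); np.savez(n,im=im,d=d,P=P)
    cv2.imwrite(f'pics/{n}.png',im[:,:,::-1])
a=cv2.hconcat([cv2.imread('pics/top.png'),cv2.imread('pics/side.png')]); cv2.imwrite('pics/both.png',cv2.resize(a,(800,300)))
print(r.state())
E
```

```text
{'fov_y': 47.55553643975631, 'cx': 257.51741211755655, 'cy': 186.3796963747064, 'xyz': array([ 418.5315603 ,   31.12151338, 1027.25297279]), 'orientation': array([ 0.1765474 ,  0.01910752, -1.56549901])}
{'fov_y': 49.62861678701698, 'cx': 254.91275492730784, 'cy': 188.1271768881922, 'xyz': array([484.91911803, 574.4875793 , 751.38115164]), 'orientation': array([ 0.71645047, -0.01218384, -2.96054008])}
{'t': 0.1, 'qpos': array([-1.12297446e+00,  3.20240025e-01,  1.56554870e+00,  6.38901765e-06,
        1.25740587e+00, -1.99779113e-02]), 'dq': array([-0.00043741, -0.00176164, -0.00172396,  0.00134715,  0.00142101,
        0.00094771]), 'tau': array([ 5.05157223e-04, -4.13335562e+01, -2.32510310e+01,  7.28705898e-02,
        4.21651674e-02, -6.64767526e-05]), 'ee_pos': array([ 259.09939819, -512.80954863,  213.20066863]), 'tool_rot': array([-3.13999116e+00, -3.80747194e-05,  4.67797777e-01]), 'wrist_force': array([0.15369433, 0.06828882, 0.20206538]), 'ft_torque': array([-0.01042906,  0.01943793, -0.0328347 ]), 'gripper_width': 90.90180540903947}
```

View pics/top.png

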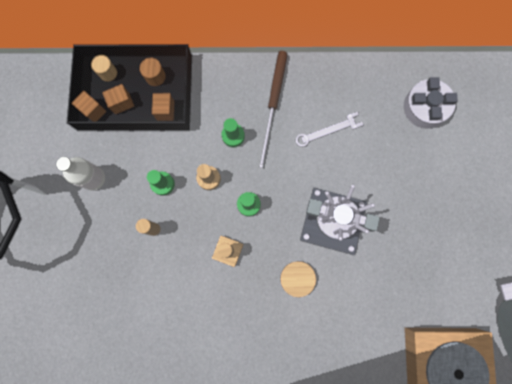

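View pics/side.png

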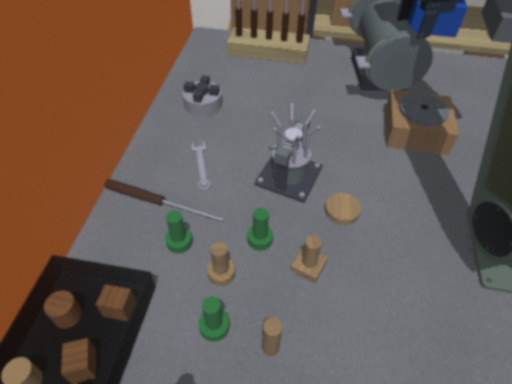

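Top view: the round-footed pale blank is at (207,176) and the square-footed one at (228,250). The plain dowel is at (147,228), green look-alikes are at (232,132), (160,182) and (248,204), and the magazine is at (340,217). The blank at (207,176) fits: pale wood, round foot, spigot. I'll confirm it in a crop and measure.

```bash
cat > m.py <<'E'
from h import *
T=np.load('top.npz');S=np.load('side.npz')
for n,D in(('top',T),('side',S)):
    P=D['P'];im=D['im'];hsv=cv2.cvtColor(im,cv2.COLOR_RGB2HSV)
    z=P[...,2]; print(n,'bench z',np.median(z[(abs(z)<15)]))
    w=((hsv[...,0]>8)&(hsv[...,0]<22)&(hsv[...,1]>70)&(hsv[...,2]>90)).astype(np.uint8)
    k,l,s,c=cv2.connectedComponentsWithStats(w)
    for i in range(1,k):
        if s[i,4]<120: continue
        m=l==i; q=P[m]; 
        if not(200<np.median(q[:,0])<850 and q[:,2].max()<140): continue
        top=q[(q[:,2]>88)&(q[:,2]<100)]; ft=q[(q[:,2]>20)&(q[:,2]<28)]
        f=lambda a:(len(a),np.round((a.min(0)+a.max(0))/2,1),np.round(np.ptp(a,axis=0),1)) if len(a)>5 else None
        print(c[i].round(),s[i,4],'top',f(top),'foot',f(ft))
    # magazine
    mm=(P[...,0]>350)&(P[...,0]<700)&(z>5)
    g=D['im'][...,1].astype(int)
    u0=(300,180,385,260) if n=='top' else (255,100,325,200)
    sub=np.zeros(z.shape,bool);sub[u0[1]:u0[3],u0[0]:u0[2]]=1
    for lo,hi in((-3,4),(5,30),(134,146),(172,190)):
        q=P[sub&(z>lo)&(z<hi)]
        if len(q)>3: print('mag z',lo,hi,len(q),np.median(q,0).round(1),q.min(0).round(),q.max(0).round())
t=T['im'][...,::-1]; s=S['im'][...,::-1]
a=cv2.resize(t[150:280,120:250],(400,400),interpolation=2); b=cv2.resize(t[175:265,295:385],(400,400),interpolation=2)
cv2.imwrite('pics/crop.png',cv2.hconcat([a,b]))
E
python3 m.py
```

```text
top bench z -0.8776519658533743
mag z -3 4 2810 [ 536.1 -183.5   -0.7] [ 431. -250.   -3.] [618. -48.   4.]
mag z 5 30 1366 [ 485.8 -105.3   11.2] [ 442. -238.    5.] [597. -47.  29.]
mag z 134 146 736 [ 520.  -126.1  138.2] [ 483. -199.  134.] [555. -53. 145.]
mag z 172 190 134 [ 529.8 -135.8  177.7] [ 465. -180.  172.] [573. -72. 184.]
side bench z -0.8972199237900327
mag z -3 4 3125 [ 554.3 -281.2   -1.1] [ 428. -452.   -3.] [655. -38.   4.]
mag z 5 30 1238 [505.5 -92.3  11. ] [ 442. -181.    5.] [597. -49.  30.]
mag z 134 146 490 [ 524.  -118.6  138. ] [ 483. -197.  134.] [557. -51. 146.]
mag z 172 190 109 [ 530.6 -133.1  177.1] [ 466. -178.  172.] [575. -69. 183.]
```

View pics/crop.png

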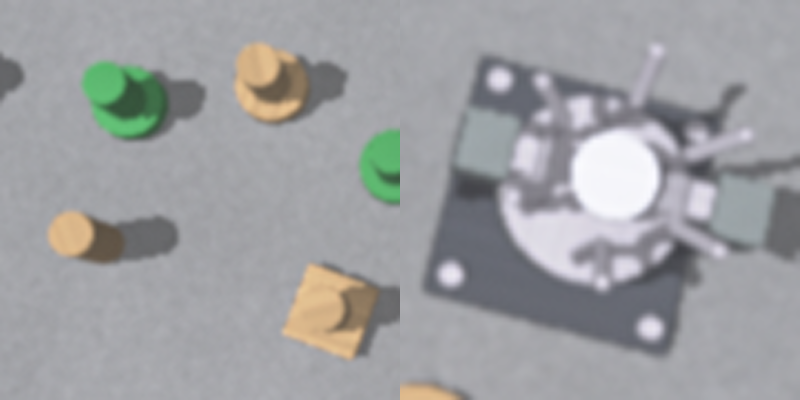

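The crop shows the round foot at top (207,176), which is the target, and the square foot at (228,250). The follower disc is bright, at (343,214). Next step: measure axis positions from depth.

```bash
cat > m2.py <<'E'
from h import *
T=np.load('top.npz');S=np.load('side.npz')
box={'top':{'blank':(190,158,226,194),'square':(208,230,248,270),'dowel':(132,212,165,245)},'side':{'blank':(203,236,240,288),'square':(288,228,332,282),'dowel':(256,310,290,360)}}
for n,D in(('top',T),('side',S)):
    P=D['P'];im=D['im'].astype(int);z=P[...,2]
    wood=(im[...,0]-im[...,2]>30)
    for o,(a,b,c,d) in box[n].items():
        q=P[b:d,a:c][wood[b:d,a:c]]
        for lo,hi in((89,99),(19,28)):
            k=q[(q[:,2]>lo)&(q[:,2]<hi)]
            if len(k)>8:
                (x,y),rr=cv2.minEnclosingCircle(k[:,:2].astype(np.float32))
                print(n,o,lo,len(k),'z',k[:,2].mean().round(1),'circ',round(x,1),round(y,1),'r',round(rr,1),'bbox c',((k.min(0)+k.max(0))/2).round(1)[:2],'median',np.median(k,0).round(1)[:2])
    sel=(im.min(-1)>215)&(abs(z-139)<6)&(abs(P[...,0]-520)<60)&(abs(P[...,1]+126)<60)
    k=P[sel]
    if len(k)>8:
        (x,y),rr=cv2.minEnclosingCircle(k[:,:2].astype(np.float32));print(n,'follower',len(k),k.mean(0).round(1),x,y,rr)
    # housings: grey tops at 139, >45 from centre
    c=np.array([520.,-126.]);dd=np.linalg.norm(P[...,:2]-c,axis=-1)
    h=(abs(z-139)<4)&(dd>45)&(dd<85)
    k=P[h]; A=k[k[:,1]>-126];B=k[k[:,1]<-126]
    for q in(A,B):
        if len(q)>5: print(n,'housing',len(q),np.median(q,0).round(1),cv2.minAreaRect(q[:,:2].astype(np.float32)))
    # base rect
    b=(abs(z-11)<4)&(dd<110); q=P[b]; print(n,'z base',len(q),cv2.minAreaRect(q[:,:2].astype(np.float32)))
    h=(z>174)&(z<188)&(dd<80);k=P[h]; (x,y),rr=cv2.minEnclosingCircle(k[:,:2].astype(np.float32));print(n,'rod tips',len(k),x,y,rr)
E
python3 m2.py
```

```text
top blank 89 156 z 92.8 circ 620.1 169.3 r 16.1 bbox c [620.1 168.8] median [619.4 169.3]
top blank 19 216 z 23.1 circ 619.7 169.1 r 27.9 bbox c [619.9 169.3] median [609.8 160.5]
top square 89 174 z 92.9 circ 448.2 120.3 r 15.8 bbox c [447.7 120.6] median [447.7 120.3]
top square 19 386 z 23.0 circ 447.8 120.2 r 37.7 bbox c [447.8 120.2] median [445.3 114.4]
top dowel 89 169 z 93.1 circ 498.7 296.9 r 15.8 bbox c [498.2 296.6] median [498.2 296.5]
top follower 299 [ 519.8 -125.3  138.9] 519.5908203125 -125.4578857421875 42.517417907714844
top housing 176 [534.6 -67.3 137.8] ((534.562744140625, -68.72200775146484), (27.84877586364746, 30.127180099487305), 74.03302764892578)
top housing 182 [ 504.1 -183.2  137.7] ((504.62286376953125, -182.71636962890625), (27.215456008911133, 29.860939025878906), 73.59223175048828)
top z base 1249 ((519.7562255859375, -125.67330932617188), (130.0356903076172, 130.10765075683594), 75.08621978759766)
top rod tips 120 519.5189819335938 -125.19731140136719 56.469234466552734
side blank 89 197 z 92.9 circ 620.8 169.6 r 16.4 bbox c [619.7 169.6] median [619
[... 226 characters left out ...]
6.8 122.7 r 36.9 bbox c [447.6 126.8] median [444.3 133.6]
side dowel 89 284 z 93.2 circ 499.3 297.8 r 16.1 bbox c [498.8 298.1] median [498.8 298.6]
side dowel 19 21 z 23.0 circ 498.5 310.6 r 9.7 bbox c [498.5 311.9] median [498.7 312.4]
side housing 125 [535.5 -65.6 137.7] ((535.6201171875, -66.22782897949219), (25.952198028564453, 30.26100730895996), 76.2744140625)
side housing 76 [ 508.  -181.9  137.7] ((507.91156005859375, -183.00244140625), (25.681325912475586, 22.875022888183594), 73.7698745727539)
side z base 1051 ((520.3211059570312, -124.26899719238281), (133.2104034423828, 130.13623046875), 75.36430358886719)
side rod tips 89 520.0618896484375 -123.79960632324219 56.16276931762695
```

The measurements agree with the given sizes (foot r 28, spigot r 16, base 130 mm, tops at 93 mm):
- Blank: (620,169.5)
- Magazine: (520,-125)

Now moving above the blank.

>>> play_rows --moves "0 0 0 0 0 45 -1;0 0 0 0 0 45 -1;0 0 0 26 49 0 -1;0 0 0 26 49 0 -1;0 0 0 26 49 0 -1;0 0 0 26 49 0 -1;0 0 0 26 49 0 -1;0 0 0 26 49 0 -1;0 0 0 26 49 0 -1;0 0 0 26 49 0 -1;0 0 0 26 49 0 -1;0 0 0 26 49 0 -1;0 0 0 26 49 0 -1;0 0 0 26 49 0 -1;0 0 0 20 40 0 -1;0 0 0 0 0 0 -1" --squeeze 20

```text
t: 2.1
ee_pos: [595.7, 137.9, 297.1]
tool_rot: [-3.132, 0.005, 0.465]
wrist_force: [-0.5, -0.3, 0.4]
gripper_width: 91.4
```

>>> play_rows --moves "0 0 0 24 31 0 -1;0 0 0 0 0 -50 -1;0 0 0 0 0 -50 -1;0 0 0 0 0 -37 -1;0 0 0 0 0 0 -1;0 0 0 0 0 0 -1"

```text
t: 2.85
ee_pos: [619.1, 164.8, 158.1]
tool_rot: [-3.135, 0.005, 0.462]
wrist_force: [-0.8, -0.6, -0.0]
gripper_width: 90.9
```

```bash
cat > w.py <<'E'
from h import *
import sys
s=r.state();print(s['t'],s['ee_pos'].round(1),s['tool_rot'].round(4),s['wrist_force'].round(1),s['gripper_width'])
im,d,p,P=grab('wrist');z=P[...,2];g=im.astype(int)
cv2.imwrite('pics/%s.png'%sys.argv[1],im[:,:,::-1])
for lo,hi in eval(sys.argv[2]):
    k=P[(g[...,0]-g[...,2]>30)&(z>lo)&(z<hi)&(np.linalg.norm(P[...,:2]-s['ee_pos'][:2],axis=-1)<60)]
    if len(k)>8: print(lo,len(k),cv2.minEnclosingCircle(k[:,:2].astype(np.float32)),k[:,2].mean())
E
python3 w.py w1 '((88,99),(19,28))'
```

```text
2.85 [619.1 164.8 158.1] [-3.1351  0.0053  0.4619] [-0.8 -0.6 -0. ] 90.91158982795541
88 1023 ((620.18408203125, 170.00245666503906), 15.639992713928223) 94.65845474866634
19 957 ((619.5538330078125, 169.725830078125), 27.85749626159668) 24.832937881003325
```

View pics/w1.png

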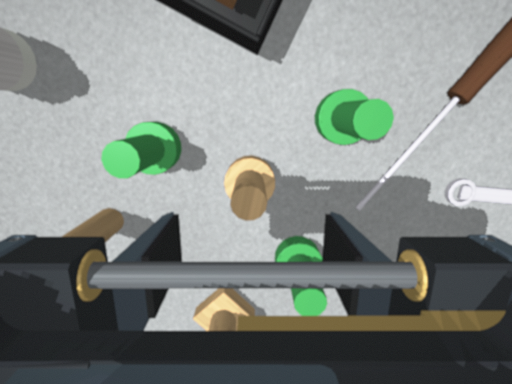

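Wrist view: the round-footed target at (250,185) sits in the jaw gap, with the greens clear of it. Centre is (620,170). Descend and grip.

>>> play_rows --moves "-0.2 -0.4 0 1 5 -5 -1;0 0 0 0 0 -45 -1;0 0 0 0 0 -45 -1;0 0 0 0 0 0 -1;0 0 0 0 0 0 1;0 0 0 0 0 0 1;0 0 0 0 0 0 1;0 0 0 0 0 0 1;0 0 0 0 0 0 1;0 0 0 0 0 0 1"

```text
t: 4.15
ee_pos: [628.5, 173.2, 75.6]
tool_rot: [3.135, -0.027, 0.462]
wrist_force: [0.3, 0.1, -0.3]
gripper_width: 34.0
```

```bash
python3 w.py w2 '((88,99),(19,28))'
python3 - <<'E'
from h import *
s=r.state();print(s['qpos'].round(4),s['ft_torque'].round(3));print(rot(s['tool_rot'])[:,2])
E
```

```text
4.15 [628.5 173.2  75.6] [ 3.1355 -0.0267  0.4623] [ 0.3  0.1 -0.3] 33.971023437887865
88 1016 ((622.801513671875, 170.70120239257812), 15.198050498962402) 94.13994495479905
19 1410 ((620.5225830078125, 169.8352508544922), 27.536623001098633) 24.67707286247062
[ 2.5150e-01  5.3190e-01  1.5883e+00 -5.0000e-04  9.9410e-01  1.3603e+00] [-0.013  0.107  0.034]
[ 0.02657943  0.00642801 -0.99962604]
```

View pics/w2.png

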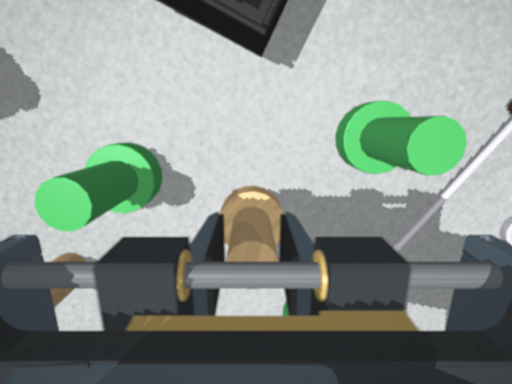

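Wrist view: the spigot at (250,225) is held between the pads, but the tool is about 8 mm off centre, 12 mm high and 1.5° tilted. I'll open, correct and regrip.

>>> play_rows --moves "0 0 0 0 0 0 -1;0 0 0 0 0 0 -1;0 0 0 0 0 0 -1;-0.4 1.5 0 -8 -3 0 -1;0 0 0 0 0 0 -1;0 0 0 0 0 0 -1;0 0 0 0 0 0 -1"

```text
t: 5.08
ee_pos: [619.7, 169.9, 75.1]
tool_rot: [3.141, 0.003, 0.462]
wrist_force: [-0.2, 0.3, -0.2]
gripper_width: 90.9
```

>>> play_rows --moves "0 0 0 0 0 -7 -1;0 0 0 0 0 -7 -1;0 0 0 0 0 0 -1;0 0 0 0 0 0 -1"

```text
t: 5.58
ee_pos: [619.4, 169.8, 59.6]
tool_rot: [-3.142, 0.004, 0.462]
wrist_force: [-0.3, -0.6, -0.1]
gripper_width: 91.2
```

>>> play_rows --moves "0 0 0 0 0 0 1;0 0 0 0 0 0 1;0 0 0 0 0 0 1;0 0 0 0 0 0 1;0 0 0 0 0 0 1;0 0 0 0 0 0 1;0 0 0 0 0 25 1;0 0 0 0 0 40 1;0 0 0 0 0 40 1;0 0 0 0 0 40 1;0 0 0 0 0 40 1;0 0 0 0 0 30 1;0 0 0 0 0 0 1;0 0 0 0 0 0 1" --squeeze 25

```text
t: 7.32
ee_pos: [616.1, 169.0, 277.3]
tool_rot: [-3.14, 0.011, 0.462]
wrist_force: [-1.1, 0.1, -1.7]
gripper_width: 31.6
```

>>> play_rows --moves "0 0 0 0 0 10 1;0 0 0 -11 -34 0 1;0 0 0 -11 -34 0 1;0 0 0 -11 -34 0 1;0 0 0 -11 -34 0 1;0 0 0 -11 -34 0 1;0 0 0 -11 -34 0 1;0 0 0 -11 -34 0 1;0 0 0 -11 -34 0 1;0 0 0 0 0 0 1;0 0 0 0 0 0 1;0 0 0 0 0 0 1"

```text
t: 8.82
ee_pos: [521.8, -109.4, 277.6]
tool_rot: [-3.131, 0.029, 0.465]
wrist_force: [-0.0, 0.2, -1.3]
gripper_width: 31.7
```

```bash
cat > a.py <<'E'
from h import *
import sys
s=r.state();e=s['ee_pos'];print(s['t'],e.round(1),rot(s['tool_rot'])[:,2].round(4),s['wrist_force'].round(1))
for n in('top','side'):
    im,d,p,P=grab(n);z=P[...,2];g=im.astype(int)
    k=P[(g[...,0]-g[...,2]>30)&(np.linalg.norm(P[...,:2]-e[:2],axis=-1)<50)&(z>e[2]-75)]
    if len(k)>10:
        print(n,len(k),'z',k[:,2].min().round(1),k[:,2].max().round(1))
        for lo in np.arange(k[:,2].min(),k[:,2].max(),12):
            q=k[(k[:,2]>=lo)&(k[:,2]<lo+12)]
            if len(q)>5: print('  ',lo.round(),len(q),((q.min(0)+q.max(0))/2).round(1),np.ptp(q,axis=0).round(1))
    cv2.imwrite(f'pics/{n}_{sys.argv[1]}.png',im[:,:,::-1])
E
python3 a.py c1
python3 - <<'E'
import cv2
a=cv2.imread('pics/side_c1.png')[0:250,180:430];cv2.imwrite('pics/c1.png',cv2.resize(a,(500,500)))
E
```

```text
8.825 [ 521.8 -109.4  277.6] [-0.0306 -0.0033 -0.9995] [-0.   0.2 -1.3]
side 244 z 217.9 445.4
   218.0 71 [521.8 -85.5 223.8] [42.7 14.  11.8]
   230.0 121 [524.8 -97.7 235.7] [47.3 34.2 11.5]
   242.0 8 [529.1 -96.7 246.4] [17.1 11.4  5.4]
   254.0 11 [520.1 -94.8 260. ] [10.6  5.7 10.5]
   362.0 18 [ 560.2 -101.5  368.7] [13.7 25.6 10.3]
   374.0 7 [557.8 -92.9 375.8] [12.3 39.6  3.3]
```

View pics/c1.png

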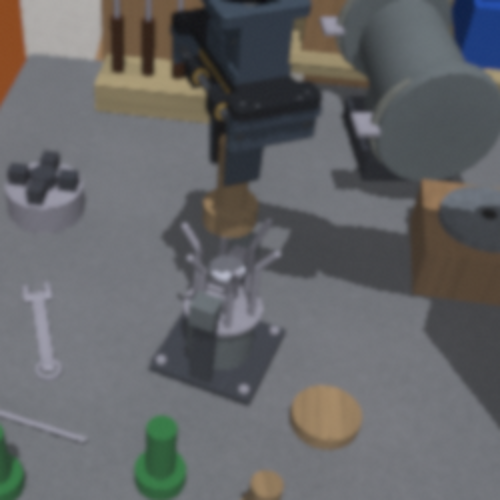

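Side view: the blank hangs upright, foot at crop (232,213) above the rods and clear of them. Correct tilt and position.

>>> play_rows --moves "0.2 -1.8 0 -2 -16 0 1;0 0 0 0 0 0 1;0 0 0 0 0 0 1;0 0 0 0 0 0 1"

```text
t: 9.43
ee_pos: [520.9, -122.8, 277.4]
tool_rot: [-3.141, -0.002, 0.469]
wrist_force: [0.2, 0.2, -0.2]
gripper_width: 31.7
```

```bash
python3 a.py c2 | head -8
```

```text
9.425 [ 520.9 -122.8  277.4] [ 0.0011  0.0015 -1.    ] [ 0.2  0.2 -0.2]
side 264 z 217.9 377.1
   218.0 75 [522.3 -99.3 223.8] [41.3 11.3 11.9]
   230.0 138 [ 524.6 -113.5  236. ] [48.2 38.4 11.5]
   242.0 16 [ 526.  -112.   246.7] [23.7 12.   8.4]
   254.0 8 [ 518.9 -108.1  258.8] [14.1  3.3  8.4]
   362.0 11 [ 554.5 -106.5  369.3] [16.  38.9  7.7]
   374.0 14 [ 545.1 -100.9  375.7] [31.2 54.7  2.8]
```

>>> play_rows --moves "0 0 0 -1 -2 0 1;0 0 0 0 0 -12 1;0 0 0 0 0 -12 1;0 0 0 0 0 -12 1;0 0 0 0 0 -10 1;0 0 0 0 0 0 1;0 0 0 0 0 0 1"

```text
t: 10.4
ee_pos: [519.2, -124.6, 226.9]
tool_rot: [-3.139, 0.0, 0.469]
wrist_force: [0.7, 0.2, -1.6]
gripper_width: 31.9
```

>>> play_rows --moves "0 0 0 1 0 -6 1;0 0 0 0 0 -6 1;0 0 0 0 0 0 1;0 0 0 0 0 -5 1;0 0 0 0 0 -5 1;0 0 0 0 0 0 1;0 0 0 0 0 0 1"

```text
t: 11.28
ee_pos: [520.7, -124.9, 204.2]
tool_rot: [-3.14, -0.001, 0.469]
wrist_force: [0.3, 0.1, -0.8]
gripper_width: 31.3
```

>>> play_rows --moves "0 0 0 0 0 -4 1;0 0 0 0 0 -3 1;0 0 0 0 0 -2 1;0 0 0 0 0 0 1;0 0 0 0 0 0 1"

```text
t: 11.9
ee_pos: [521.2, -124.9, 196.6]
tool_rot: [3.141, -0.003, 0.469]
wrist_force: [-0.3, 0.3, 3.0]
gripper_width: 31.7
```

The foot is on the follower (force step of about 4 N at the expected height). Release, retreat and look.

>>> play_rows --moves "0 0 0 0 0 2 1;0 0 0 0 0 0 0.2;0 0 0 0 0 0 -0.2;0 0 0 0 0 0 -1;0 0 0 0 0 0 -1;0 0 0 0 0 0 -1;0 0 0 0 0 15 -1;0 0 0 0 0 25 -1;0 0 0 0 0 25 -1;0 0 0 0 0 20 -1;0 0 0 0 0 0 -1;0 0 0 0 0 0 -1"

```text
t: 13.4
ee_pos: [521.4, -124.9, 289.0]
tool_rot: [3.14, -0.005, 0.469]
wrist_force: [0.4, -0.9, -1.1]
gripper_width: 91.3
```

```bash
python3 w.py w3 '((225,242),(160,170))'; python3 a.py c3 | head -9;python3 - <<'E'
import cv2
a=cv2.imread('pics/side_c3.png')[60:210,220:370];b=cv2.imread('pics/w3.png')
cv2.imwrite('pics/c3.png',cv2.hconcat([cv2.resize(a,(384,384)),b[:,64:448]]))
E
```

```text
13.4 [ 521.4 -124.9  289. ] [ 3.1396 -0.005   0.4686] [ 0.4 -0.9 -1.1] 91.25116975672528
225 1121 ((522.3737182617188, -124.57990264892578), 15.660542488098145) 234.4852252432547
160 1004 ((521.8138427734375, -124.74627685546875), 27.690269470214844) 164.89399567029236
13.45 [ 521.5 -124.9  289. ] [ 5.5e-03  4.0e-04 -1.0e+00] [-0.4  0.1  0.3]
```

View pics/c3.png

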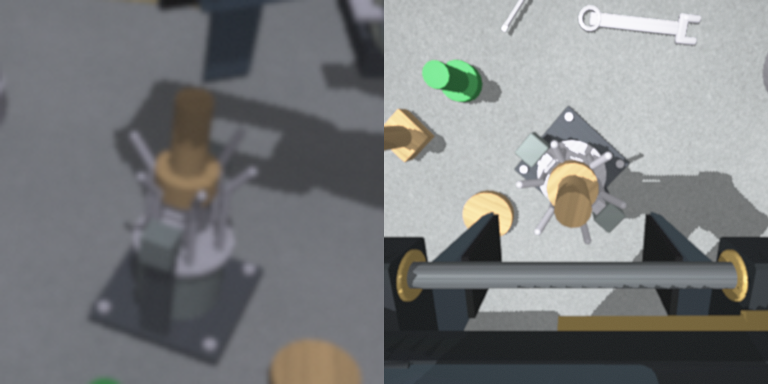

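Both views show the blank standing upright between the rods (top 234.5 mm, foot at 164.9 mm, axis within 2 mm). Close the fingers and push.

>>> play_rows --moves "-0.1 0.3 0 -1 0 -5 1;0 0 0 0 0 0 1;0 0 0 0 0 0 1;0 0 0 0 0 0 1;0 0 0 0 0 0 1;0 0 0 0 0 0 1;0 0 0 0 0 -15 1;0 0 0 0 0 -12 1;0 0 0 0 0 -8 1;0 0 0 0 0 0 1;0 0 0 0 0 0 1"

```text
t: 14.92
ee_pos: [519.1, -124.5, 243.2]
tool_rot: [-3.139, 0.005, 0.469]
wrist_force: [-0.0, 1.0, -0.6]
gripper_width: 0.5
```

>>> play_rows --moves "0.1 -0.3 0 2 0 -7 1;0 0 0 0 0 -6 1;0 0 0 0 0 -6 1;0 0 0 0 0 -6 1;0 0 0 0 0 -6 1;0 0 0 0 0 -6 1;0 0 0 0 0 0 1"

```text
t: 15.8
ee_pos: [522.6, -125.1, 210.4]
tool_rot: [3.138, -0.006, 0.469]
wrist_force: [-1.9, 0.4, 5.9]
gripper_width: 0.6
```

>>> play_rows --moves "0 0.3 0 -1 0 -6 1;0 0 0 0 0 -6 1;0 0 0 0 0 -6 1;0 0 0 0 0 -5 1;0 0 0 0 0 0 1;0 0 0 0 0 0 1"

```text
t: 16.55
ee_pos: [522.8, -125.2, 195.3]
tool_rot: [3.133, -0.009, 0.469]
wrist_force: [-2.0, 0.7, 9.0]
gripper_width: 0.5
```

>>> play_rows --moves "-0.3 0.4 0 -1 0 -5 1;0 0 0 0 0 -5 1;0 0 0 0 0 -5 1;0 0 0 0 0 -3 1;0 0 0 0 0 0 1;0 0 0 0 0 0 1"

```text
t: 17.3
ee_pos: [523.2, -125.3, 187.2]
tool_rot: [3.125, -0.009, 0.469]
wrist_force: [-2.4, 0.9, 10.5]
gripper_width: 0.3
```

>>> play_rows --moves "-0.4 0.4 0 -1 0 -5 1;0 0 0 0 0 -4 1;0 0 0 0 0 -3 1;0 0 0 0 0 0 1;0 0 0 0 0 0 1"

```text
t: 17.92
ee_pos: [523.5, -125.4, 185.8]
tool_rot: [3.114, -0.008, 0.469]
wrist_force: [-2.3, 1.5, 10.1]
gripper_width: 0.6
```

>>> play_rows --moves "0.8 0.3 0 0 0 -4 1;0 0 0 0 0 -4 1;0 0 0 0 0 0 1;0 0 0 0 0 20 1;0 0 0 0 0 40 1;0 0 0 0 0 40 1;0 0 0 0 0 30 1;0 0 0 0 0 0 1;0 0 0 0 0 0 1"

```text
t: 19.05
ee_pos: [521.9, -125.0, 314.6]
tool_rot: [3.128, -0.011, 0.469]
wrist_force: [0.6, -0.6, -0.3]
gripper_width: 0.5
```

```bash
python3 w.py w4 '((180,200),(110,125),(225,242))'; python3 a.py c4 | head -3;python3 - <<'E'
import cv2
a=cv2.imread('pics/side_c4.png')[60:210,220:370];b=cv2.imread('pics/w4.png')
cv2.imwrite('pics/c4.png',cv2.hconcat([cv2.resize(a,(384,384)),b[:,64:448]]))
E
```

```text
19.05 [ 521.9 -125.   314.6] [ 3.1282 -0.0109  0.4687] [ 0.6 -0.6 -0.3] 0.4529093462065391
180 695 ((521.859375, -124.85643768310547), 15.880520820617676) 190.5671551275144
110 568 ((521.7048950195312, -124.8402328491211), 27.690889358520508) 120.82634691991306
19.1 [ 522.  -125.   314.6] [ 0.0158 -0.0071 -0.9999] [0.2 0.5 0.2]
side 52 z 353.0 422.5
   389.0 7 [ 553.6 -106.6  397.8] [24.7 39.7  4.7]
```

View pics/c4.png

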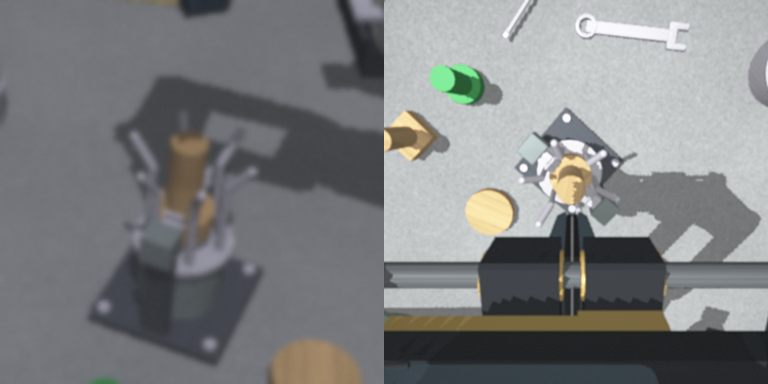

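The blank stays down by itself: top at 190.6 mm, foot top at 120.8 mm, upright, robot clear. The square blank is standing where it was.

```bash
python3 -c "
from cell import r
print(r.finish_job())"
```

```text
the job is handed in; nothing more can be done
None
```

The round-footed blank is loaded in the magazine and stays down by itself, and I handed the job in at about 19 s. I set it foot down on the follower between the rods and released it. Then I pressed it down with closed fingers to at least 48.7 mm and backed off.

**Last checks (after backing off):**
- **Height:** the blank's top is at 190.6 mm and its foot's top edge at 120.8 mm, so its underside is at about 97 mm. That matches the latched height; unlatched, it would have risen back to 234 mm.
- **Position:** its axis is at (521.8, -124.8), about 2 mm from the magazine's axis. The spigot and foot centres agree within 0.2 mm, so it is upright.
- **Clearance:** the fingers are about 125 mm above the blank and the wrist force is near zero.
- **Square-footed blank:** it is standing in the last wrist picture. I never went near it, but I did not re-measure its position.

**What went wrong on the way:** the first grasp came out 8 mm off centre, 12 mm high and tilted 1.5°, so I opened, corrected and regripped. While pressing, the tool also tilted by up to 1.6° (one of my corrections went the wrong way). This had no visible effect on the result.

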